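# Step the filing index wheel back one notch

## Task

The eight-notch index wheel on the filing fixture was stepped one notch too far. Push the pawl's side pin so that the pawl lifts and tips over backward until it stays thrown back, push a knobbed spoke so that the wheel turns backward by one notch (its top moving towards the pawl's pivot), then tip the pawl forward again so that it drops fully into that next notch. Only push, lightly and without gripping anything, and leave the jar, the spare handle and the brush where they are.

Things in the scene. Friction and masses are not known exactly. Their poses are not given: they have to be found in the camera images.
- fixture: Grey filing fixture fixed to the bench, base plate 250 x 270 x 12 mm. Origin on the bench directly under the toothed wheel's middle; x points level from the wheel to the pawl's pivot, y along the axle to the wooden blank and tailstock, z up; only position and yaw vary. Support cheek at y 13 to 23 mm: 125 mm high at the wheel, 165 mm at the pivot. Moving parts stay below 220 mm.
- axle (a point): Middle of the toothed steel wheel, on its axle: fixture (0, 0, 105) mm. Wheel at y -7 to 7 mm, 104 mm across its 8 teeth, which are 9 mm high. The wooden blank on the axle (radius 14 mm, y 27 to 146 mm) and the tailstock behind it reach 120 mm high.
- wheel (a joint): Turn of wheel, spokes and blank, rad: near 0 in the starting notch (-0.15 to 0.02), grows BACKWARD (top moving to fixture +x, the pivot side). One notch is 0.785. Stiff: stays where left; 3 to 4 N at a knob turns it. A seated pawl leaves play of -0.2 to +0.04 about the notch, then a tooth blocks backward turning: one notch back is 0.59 to 0.82.
- pawl (a joint): Pawl angle, rad: 0 = fully down in a notch; grows as the nose lifts and tips over to fixture +x; stop at 1.31. Falls by its weight: into the wheel below about 0.98, back to the stop above. Dropped with the wheel short of the notch it rides on a tooth's sloping back, and pushing the wheel farther back lets it fall in; with the wheel too far it sits on a tooth's top.
- pivot (a point): Pawl's pivot, in the middle of the pawl (13 mm wide): fixture (55, 0, 159) mm, axis parallel to the axle. Thrown back, the pawl's nose rises to 220 mm at most, at y -7 to 7 mm.
- pin (a point): Point on the pawl's lifting pin, a level polished steel rod 12 mm thick parallel to the axle, free from fixture y 7 to 61 mm; this point is on its centre line at y 42 mm, 50 mm from the pivot axis: at pawl 0 at x 26, z 200 mm; at the stop at x 87, z 197 mm. Pushed level to +x it lifts the pawl. At y 25 to 61 mm nothing else is above 125 mm.
- knob (a point): Centre of the uppermost of four black ball knobs (22 mm) on spokes 10 mm thick, 90 degrees apart. Knob centres are 78 mm from the axle, in the plane fixture y = -60 mm. At wheel 0 this knob leans 22.5 degrees from vertical to -x (x -30, z 177 mm); one notch back it leans 22.5 degrees to +x. Nothing else is higher in that plane.
- jar: Bystander: closed amber glass jar, 60 mm across, 75 mm high, standing; origin at the centre of its underside.
- blank: Bystander: spare turned wooden handle standing on end, 30 mm across, 110 mm high; origin at the centre of its underside.
- brush: Bystander: bench brush, 170 mm long, lying flat; origin in its middle on the underside.

How it is judged (in metres and radians):
On the way, in this order (a step that is already met when the one before it is completed fails the run):
1. the pawl is lifted and thrown back while the wheel is still in its starting notch (value of joint pawl above 1.1 rad and value of joint wheel between -0.4 and 0.25 rad), for 0.2 s.
2. with the pawl up, the wheel is pushed backward by more than half a notch (value of joint pawl above 0.5 rad and value of joint wheel above 0.4 rad), for 0.1 s.
At the end, for the whole second after the job is handed in: The wheel rests one notch back (0.52 to 0.88 rad) and the pawl is fully down in that notch (within 0.08 rad of its seat) (value of joint wheel between 0.52 and 0.88 rad and value of joint pawl below 0.08 rad and not (velocity of joint wheel above 0.1 rad/s) and not (velocity of joint wheel below -0.1 rad/s)); the robot touches nothing.
It fails at once if jar, spare handle or brush moved by more than 25 mm (distance of any of jar, blank, brush from where it was at the start of the episode above 0.025 m).
It fails at once if the jar or the spare handle tipped over (angle between any of jar, blank's own z axis and vertical above 0.4 rad).
It fails at once if the fixture, pawl or wheel gripped or pushed by the fingers with more than 35 N (contact force between the fingers and fixture above 35 N).
It also fails if it takes over 58 s, if anything falls off the work surface, if the arm or the gripper's body presses on something with over 40 N, if the wrist force passes 120 N, or if a joint passes its speed limit or range.

## Robot

A 6-joint arm with a two-finger parallel gripper is mounted at the origin on the work surface. World frame = base frame: x ahead of the robot, y to its left, z up, the work surface at z = 0. Lengths are in mm, angles in degrees, forces in N, time in s.
With the tool pointing down it reaches from about 300 to 850 mm from the base axis. Payload 4.2 kg.
Tool frame: the origin (TCP) lies between the finger pads; the fingertips stand 22 mm ahead of it and the grasp point (between the pads) lies 3 mm ahead of it; z points along the fingers, y is the direction in which the jaws open and shut (so a half turn about z gives the same grasp; the last joint's range is limited). The gripper opens to 91 mm and grips with 3 to 60 N. Pads are 32 mm wide; open, the fingers measure 118 mm over their backs; the gripper's body (76 mm by 178 mm) begins 60 mm behind the grasp point.
Start: joints at [68.927, 18.312, 89.639, -0, 72.044, -1.146], TCP at [195.98, 540.586, 235.976] pointing down, gripper open.
Joint ranges: [-177.97, 177.97], [-48.28, 115.42], [12.27, 149.76], [-77.06, 257.06], [2.81, 150.46], [-146.56, 146.56]. Speed limits (degrees/s): [147.25, 147.25, 180, 180, 180, 180].

## Interface

Orientations are given as [roll, pitch, yaw] about the fixed x, y, z axes, in that order (R = Rz(yaw) Ry(pitch) Rx(roll)).
In Python, from workcell import * gives the robot as it stands.
- The arm moves only by the shell command python3 -m jog 'ROWS' [OPENING] [FORCE]. ROWS is text: rows parted by semicolons, each of 6 numbers parted by spaces: the shift along the tool's x, y, z in units of 0.5 m (1.0 is 0.5 m), then the turn, a rotation vector about the tool's x, y, z in units of pi/2 rad (1.0 is pi/2 rad). A call has 1 to 20 rows; each row is the pose to reach, as a shift and turn from the pose measured when the call began, along the tool's axes at that moment; what a row does not reach only later rows make up. A row lasts 1/12 s, in which the tool goes at most 41.7 mm and 7.16 degrees, less where a joint would pass 70% of its speed; a pose out of reach is approached as far as the arm can. A call with a number of a shift or a turn outside -1 to 1 is refused whole. A call with a gripper value outside its range is refused whole. OPENING is the opening, from -1 (shut) to 1 (fully open), set as the call begins (- or left out, the last holds). The fingers move at their own pace and stop on an object; FORCE is the grip in N (left out, the last holds). Time passes only in rows, so rows that repeat a pose let the fingers close. It gives the time, the measured TCP pose, the force and the opening at its end, in the units of the state.
- state(): the state, without advancing time (a new reading comes with each control period).
- grab_frame(name): name is "side" or "top"; returns the picture (420x560x3 uint8, red, green, blue); there is no depth.
- calibration(name): a dict with "mtx" (3x3 intrinsics, pixels), "distortion" ([k1, k2, p1, p2, k3] as OpenCV has them; the pictures are not rectified), "rvec" (rotation vector, rad) and "tvec" (3), from world to camera coordinates, as OpenCV has them. Camera axes: x right, y down, z forward; pixel columns grow to the right and rows downward; lengths in mm; the calibration is good to about 2 mm. A picture is of the moment at which its call begins. calibration takes no time and is no camera call.
- job_done(): hands the job in, once; it reports no verdict.
Trained networks look in the newest picture that a camera, given by its name, has taken for a name from the list of things; names that differ only in an ending like _2 or _b are one class to them, and where a whole thing is asked for, a point or a joint stands for the part that bears it (a point fixed in the world has none). Each returns a list of dicts, best first, with "confidence" (0 to 1); they miss things now and then, are a little off and sometimes report something else, mostly with a low value. They report only what shows in the picture. A call takes as long as a camera call.
- spot_in(query, camera): "rect" ([left, top, right, bottom] in pixels, round what is visible of it).
- tip_of(query, camera): "location" ([column, row] in pixels: a listed point, or the origin of a listed thing).
The state is a dict: "time_s": time; "qpos": joint angles; "qvel": joint speeds; "effort": joint torques, N m; "ee_pos": TCP position; "ee_rot": TCP orientation; "force": force on the tool from outside, world axes, zero at the start; "torque": the same for the moment, N m; "gripper_width": finger opening in mm.
Only numpy, scipy, OpenCV 4.12 (cv2) and the standard library are available. Lean on these libraries where they do the work, as an engineer would, in place of code of your own. Each camera call takes 0.05 s, during which the arm holds its last target. There are 200 camera calls.

## Working session

There is one attempt and no reset: what is moved stays moved. The work goes in short steps, Python scripts to look and compute and a shell command to move; the robot and the scene stay as the last step left them, time stands still between calls to the robot, and variables do not carry over. Pictures are saved under pics/ and viewed, about 8 in all and at most 12, crops included, and the job is handed in when it is done.

```bash
mkdir -p pics
python3 - <<'E'
from workcell import *
import cv2
s=state();print(s['time_s'],s['ee_pos'],s['ee_rot'],s['gripper_width'])
for c in('side','top'):
    cv2.imwrite(f'pics/{c}0.png',grab_frame(c)[:,:,::-1])
    for q in('fixture','axle','pivot','pin','knob','jar','blank','brush'):
        r=tip_of(q,c);print(c,q,[(round(d['confidence'],2),[round(float(v)) for v in d['location']]) for d in r[:2]])
    k=calibration(c);print(k)
E
```

```text
0.0 [195.81279174 540.10423272 235.1072125 ] [-1.79895069e+02 -1.00622582e-03  1.60072922e+02] 91.04334465678892
side fixture [(0.67, [256, 236])]
side axle [(0.6, [254, 186])]
side pivot [(0.58, [279, 161]), (0.28, [254, 186])]
side pin [(0.77, [262, 130])]
side knob [(0.76, [248, 184])]
side jar [(0.72, [275, 296])]
side blank [(0.72, [333, 280])]
side brush [(0.79, [177, 252])]
{'mtx': array([[496.69030189,   0.        , 285.66312675],
       [  0.        , 496.69030189, 199.18763792],
       [  0.        ,   0.        ,   1.        ]]), 'distortion': array([-0.07380751,  0.        ,  0.        ,  0.        ,  0.        ]), 'rvec': array([ 2.08298556, -0.83967242,  0.44628331]), 'tvec': array([-403.45794732,  293.0792648 ,  625.20164139])}
top fixture [(0.87, [248, 211])]
top axle [(0.86, [242, 213])]
top pivot [(0.9, [246, 184])]
top pin [(0.58, [223, 194])]
top knob [(0.83, [264, 238])]
top jar [(0.63, [307, 244])]
top blank [(0.78, [326, 208])]
top brush [(0.61, [216, 278])]
{'mtx': array([[446.4916577 ,   0.        , 284.17193028],
       [  0.        , 446.4916577 , 210.67759089],
       [  0.        ,   0.        ,   1.        ]]), 'distortion': array([-0.07575677,  0.        ,  0.        ,  0.        ,  0.        ]), 'rvec': array([ 2.20688715, -2.19522737,  0.06102162]), 'tvec': array([ -58.53308547,  526.34994623, 1012.53554129])}
```

```bash
ls; python3 -c "
import cv2,numpy as np
a=cv2.imread('pics/side0.png');print(a.shape)"
```

```text
pics
(420, 560, 3)
```

View pics/side0.png

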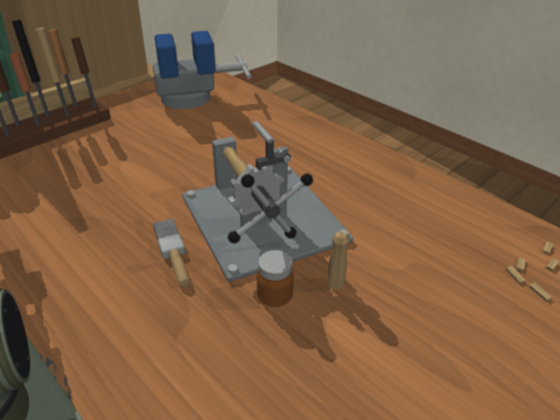

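View pics/top0.png

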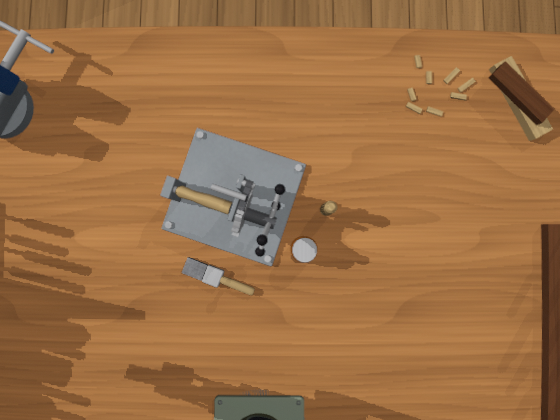

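```bash
cat > h.py <<'E'
import numpy as np,cv2
from workcell import *
from scipy.optimize import least_squares
from scipy.spatial.transform import Rotation as Ro
P={'fixture':(0,0,0),'axle':(0,0,105),'pivot':(55,0,159),'pin':(26,42,200),'knob':(-30,-60,177)}
def proj(c,p):
    k=calibration(c);return cv2.projectPoints(np.array(p,float).reshape(-1,3),k['rvec'],k['tvec'],k['mtx'],k['distortion'])[0].reshape(-1,2)
def f2w(f,p):
    a=f[2];c,s=np.cos(a),np.sin(a);p=np.atleast_2d(np.array(p,float))
    return np.c_[f[0]+c*p[:,0]-s*p[:,1],f[1]+s*p[:,0]+c*p[:,1],p[:,2]]
def ground(c,uv,z):
    k=calibration(c);R=cv2.Rodrigues(k['rvec'])[0]
    d=R.T@np.append(cv2.undistortPoints(np.array([[uv]],float),k['mtx'],k['distortion'])[0,0],1);o=-R.T@k['tvec']
    return o+d*(z-o[2])/d[2]
E
python3 - <<'E'
from h import *
O={('side','axle'):(254,186),('side','pivot'):(279,161),('side','pin'):(262,130),('side','knob'):(248,182),
('top','axle'):(242,213),('top','pivot'):(246,184),('top','pin'):(223,194),('top','knob'):(263,239)}
# bolts/base plate corners unknown -> points only
def res(f): return np.concatenate([proj(c,f2w(f,P[q]))[0]-uv for (c,q),uv in O.items()])
o=ground('top',(242,213),105);print(o)
for y0 in (0,1.5,-1.5,3):
    r=least_squares(res,[o[0],o[1],y0],loss='soft_l1',x_scale=[100,100,1]);print(r.cost,r.x,np.degrees(r.x[2]))
print(dict(zip(O,res(r.x).reshape(-1,2).round(1).tolist())))
for q,uv,uv2,z in(('jar',(304,250),(275,296),75),('blank',(328,209),(333,280),110)):print(q,ground('top',uv,z))
E
```

```text
[516.91062208  33.03100628 105.        ]
22.91310978145235 [ 5.14466003e+02  3.19388627e+01 -3.62562605e-01] -20.773307096940147
22.91310978145214 [ 5.14466004e+02  3.19388634e+01 -3.62562609e-01] -20.773307281105076
22.913109781452224 [ 5.14466003e+02  3.19388627e+01 -3.62562601e-01] -20.773306844560658
22.913109781452107 [514.4660033   31.93886279   5.9206227 ] 339.22669278914753
{('side', 'axle'): [-0.5, 5.0], ('side', 'pivot'): [3.6, -2.3], ('side', 'pin'): [-4.1, -0.1], ('side', 'knob'): [0.2, -3.5], ('top', 'axle'): [0.5, 1.2], ('top', 'pivot'): [4.3, 3.1], ('top', 'pin'): [-0.5, -2.8], ('top', 'knob'): [-0.3, -0.6]}
jar [439.27231353 -98.3349465   75.        ]
blank [ 526.00896772 -146.22892527  110.        ]
```

```bash
cat >> h.py <<'E'
def overlay(f,name,th=0.,pw=0.,z=4):
    out=[]
    b=np.arctan2(41,-29)-pw; pin=lambda y:(55+50*np.cos(b),y,159+50*np.sin(b))
    for c,(u,v) in(('side',(190,100)),('top',(155,120))):
        im=grab_frame(c)[v:v+150,u:u+185 if c=='side' else u+185][:,:,::-1]
        im=cv2.resize(im,None,fx=z*.54,fy=z*1.0*.54*1,interpolation=2) if 0 else cv2.resize(im,None,fx=2.1,fy=2.1,interpolation=2)
        q=lambda p:tuple(int(t) for t in ((proj(c,f2w(f,p))[0]-(u,v)+.5)*2.1).round())
        cv2.line(im,q(pin(7)),q(pin(61)),(0,0,255),1)
        for k in range(4):
            a=th-np.pi/8+k*np.pi/2
            cv2.circle(im,q((78*np.sin(a),-60,105+78*np.cos(a))),6,(0,255,0),1)
        cv2.line(im,q((0,-60,105)),q((0,146,105)),(255,255,0),1)
        cv2.circle(im,q((55,0,159)),3,(255,0,255),1)
        out.append(im)
    cv2.imwrite(name,np.hstack(out))
E
python3 - <<'E'
from h import *
overlay([514.5,31.9,-.3626],'pics/ov1.png')
E
```

```text
(no output)
```

View pics/ov1.png

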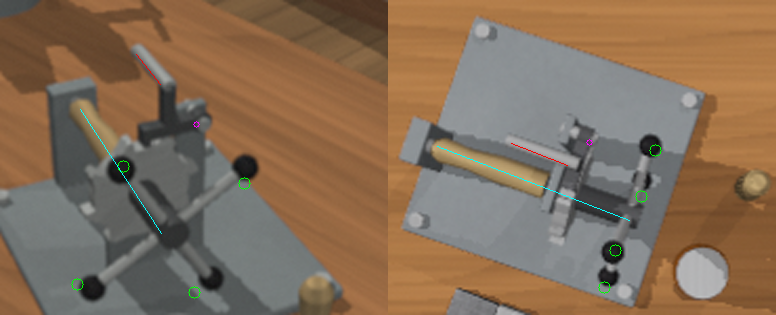

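Run:
```python
from h import *
S={0:(121,168),1:(245,167),2:(210,278),3:(93,288)};T={0:(227,250),1:(262,146),2:(255,181),3:(220,277)}
def pts(th):
    K=[(78*np.sin(th-np.pi/8+k*np.pi/2),-60,105+78*np.cos(th-np.pi/8+k*np.pi/2)) for k in range(4)]
    return K+[(26,59,200),(26,10,200)]
so=np.array([S[k] for k in range(4)]+[(137,48),(170,83)])/2.1-.5+(190,100)
to=np.array([T[k] for k in range(4)]+[(122,140),(190,160)])/2.1-.5+(155,120)
def res(v):
    w=f2w(v[:3],pts(v[3])); return np.r_[(proj('side',w)-so).ravel(),(proj('top',w)-to).ravel()]
r=least_squares(res,[514,32,-.36,-.05],loss='soft_l1',x_scale=[100,100,1,1]);print(r.cost,r.x,res(r.x).reshape(2,6,2).round(1).tolist())
overlay(r.x[:3],'pics/ov2.png',r.x[3])
```

```text
15.752749024746548 [ 5.20007235e+02  3.25536028e+01 -3.21480796e-01 -1.27249079e-01] [[[0.1, 1.2], [0.1, 1.0], [-0.0, 1.0], [-0.7, 0.4], [0.3, 2.1], [-4.0, -2.1]], [[-0.5, 0.3], [0.6, -0.7], [-0.2, -0.6], [0.6, -0.7], [0.2, -0.1], [-7.6, -1.3]]]
```

View pics/ov2.png

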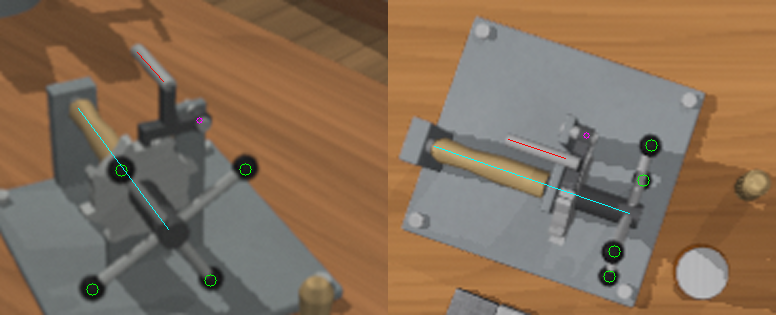

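```bash
cat >> h.py <<'E'
F=[520.0,32.6,-.3215]
def rows(*T):
    s=state();R=Ro.from_euler('xyz',s['ee_rot'],degrees=True);p=np.array(s['ee_pos'])
    c,n=np.cos(F[2]),np.sin(F[2]);d=p[:2]-F[:2]
    print('t',s['time_s'],'TCP in fixture',np.round([c*d[0]+n*d[1],-n*d[0]+c*d[1],p[2]],1),'yaw',round(s['ee_rot'][2],2),'F',np.round(s['force'],1),'w',round(s['gripper_width'],1))
    for t in T: print(t,np.round(R.inv().apply(f2w(F,t)[0]-p)/500,4),end=' ; ')
    R2=Ro.from_euler('xyz',[180,0,np.degrees(F[2])+180],degrees=True);print('rot',((R.inv()*R2).as_rotvec()/(np.pi/2)).round(4))
E
python3 -c "
from h import *
rows((-30,42,300),(-15,42,207))"
```

```text
t 1.1 TCP in fixture [-467.9  379.6  236. ] yaw 160.07 F [0.5 0.1 0.1] w 91.1
(-30, 42, 300) [-0.8933 -0.6518 -0.1281] ; (-15, 42, 207) [-0.9233 -0.6511  0.0579] ; rot [ 0.0001 -0.     -0.0168]
```

```bash
python3 -m jog '0 0 -0.12 0 0 0; -0.05 -0.036 -0.128 0 0 -0.017; -0.11 -0.08 -0.128 0 0 -0.017; -0.17 -0.124 -0.128 0 0 -0.017; -0.23 -0.168 -0.128 0 0 -0.017; -0.29 -0.212 -0.128 0 0 -0.017; -0.35 -0.255 -0.128 0 0 -0.017; -0.41 -0.30 -0.128 0 0 -0.017; -0.47 -0.343 -0.128 0 0 -0.017; -0.53 -0.387 -0.128 0 0 -0.017; -0.59 -0.43 -0.128 0 0 -0.017; -0.65 -0.474 -0.128 0 0 -0.017; -0.71 -0.518 -0.128 0 0 -0.017; -0.77 -0.562 -0.128 0 0 -0.017; -0.83 -0.606 -0.128 0 0 -0.017; -0.87 -0.635 -0.128 0 0 -0.017; -0.893 -0.652 -0.128 0 0 -0.017; -0.893 -0.652 -0.128 0 0 -0.017; -0.893 -0.652 -0.128 0 0 -0.017; -0.893 -0.652 -0.128 0 0 -0.017' -1 10
python3 -c "
from h import *
rows((-18,42,300),(-18,42,207))"
```

```text
time_s: 2.77
ee_pos: [504.2, 82.4, 299.9]
ee_rot: [180.0, -0.0, 161.6]
force: [0.2, -0.4, 0.7]
gripper_width: 0.8
t 2.7667 TCP in fixture [-30.8  42.3 299.9] yaw 161.62 F [ 0.2 -0.4  0.7] w 0.8
(-18, 42, 300) [-0.0255 -0.0006 -0.0002] ; (-18, 42, 207) [-0.0256 -0.0007  0.1858] ; rot [ 0.0003 -0.0004  0.0004]
```

```bash
python3 -m jog '-0.02 0 0.04 0 0 0; -0.02 0 0.08 0 0 0; -0.02 0 0.12 0 0 0; -0.02 0 0.15 0 0 0; -0.02 0 0.175 0 0 0; -0.02 0 0.186 0 0 0; -0.02 0 0.186 0 0 0; -0.02 0 0.186 0 0 0' -
python3 -c "
from h import *
rows((60,42,207))
overlay(F,'pics/ov3.png',-.127)"
```

```text
time_s: 3.43
ee_pos: [513.6, 80.1, 207.4]
ee_rot: [180.0, -0.0, 161.7]
force: [-0.0, 0.1, -0.1]
gripper_width: 0.5
t 3.4333 TCP in fixture [-21.1  43.  207.4] yaw 161.69 F [-0.   0.1 -0.1] w 0.5
(60, 42, 207) [-0.1622 -0.0023  0.0009] ; rot [ 0.0005 -0.      0.0012]
```

View pics/ov3.png

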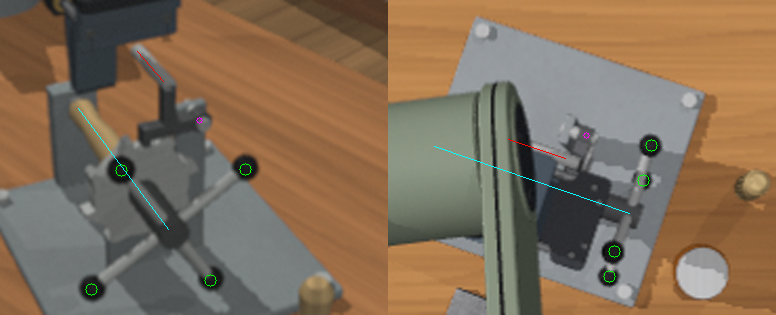

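The closed fingers stand just on the -x side of the pin (pin about (140,50)–(165,80) in the left crop). Next I push the pin to +x.

```bash
python3 -m jog '-0.012 0 0 0 0 0; -0.022 0 0 0 0 0; -0.03 0 0 0 0 0; -0.038 0 0 0 0 0; -0.046 0 0 0 0 0; -0.054 0 0 0 0 0; -0.062 0 0 0 0 0; -0.07 0 0 0 0 0; -0.078 -0.001 0 0 0 0; -0.086 -0.001 0 0 0 0; -0.094 -0.001 0 0 0 0; -0.102 -0.001 0 0 0 0; -0.11 -0.001 0 0 0 0; -0.118 -0.002 0 0 0 0; -0.126 -0.002 0 0 0 0; -0.134 -0.002 0 0 0 0; -0.142 -0.002 0 0 0 0; -0.15 -0.002 0 0 0 0; -0.156 -0.002 0 0 0 0; -0.16 -0.002 0 0 0 0' -
python3 -c "
from h import *
rows((60,42,207))
overlay(F,'pics/ov4.png',-.127,1.31)"
```

```text
time_s: 5.2
ee_pos: [590.2, 53.5, 208.1]
ee_rot: [179.9, 0.1, 161.6]
force: [0.9, -0.1, 0.3]
gripper_width: 0.8
t 5.2 TCP in fixture [ 60.   42.  208.1] yaw 161.65 F [ 0.9 -0.1  0.3] w 0.8
(60, 42, 207) [ 0.0001 -0.0001  0.0022] ; rot [0.0009 0.001  0.0007]
```

View pics/ov4.png

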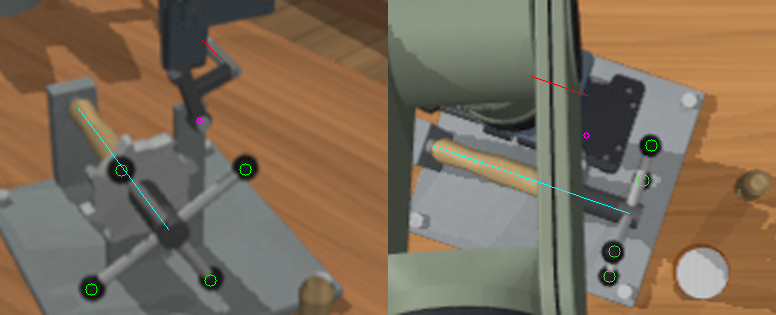

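Pawl is thrown back (nose arm up at (185,75), pin on the red stop line at (220,55)), and the wheel is unmoved. Next I retreat and go to the knob.

```bash
python3 -m jog '0.03 0 0 0 0 0; 0.08 0 -0.01 0 0 0; 0.12 0 -0.06 0 0 0; 0.16 -0.02 -0.12 0 0 0; 0.20 -0.08 -0.13 0 0 0; 0.24 -0.14 -0.13 0 0 0; 0.28 -0.18 -0.13 0 0 0; 0.29 -0.204 -0.11 0 0 0; 0.29 -0.204 -0.06 0 0 0; 0.29 -0.204 0 0 0 0; 0.29 -0.204 0.042 0 0 0; 0.29 -0.204 0.042 0 0 0; 0.29 -0.204 0.042 0 0 0; 0.29 -0.204 0.042 0 0 0; 0.29 -0.204 0.042 0 0 0' -
python3 -c "
from h import *
rows((-4,-60,187))
overlay(F,'pics/ov5.png',-.127,1.31)"
```

```text
time_s: 6.55
ee_pos: [421.6, 2.5, 188.3]
ee_rot: [179.9, 0.3, 161.7]
force: [0.3, 0.2, -0.5]
gripper_width: 0.3
t 6.55 TCP in fixture [-83.8 -59.7 188.3] yaw 161.65 F [ 0.3  0.2 -0.5] w 0.3
(-4, -60, 187) [-0.1597 -0.0009  0.0033] ; rot [0.0015 0.0029 0.0008]
```

View pics/ov5.png

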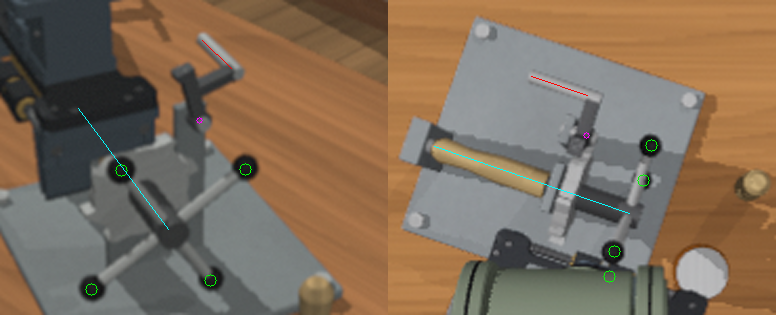

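Pawl rests at its stop (pin on the red line), the wheel is unchanged, and the fingers are on the -x side of the knob at (121,168). Now I push the knob.

```bash
python3 -m jog '-0.012 0 0.002 0 0 0; -0.022 0 0.003 0 0 0; -0.03 0 0.003 0 0 0; -0.038 0 0.003 0 0 0; -0.046 0 0.003 0 0 0; -0.054 0 0.003 0 0 0; -0.062 0 0.003 0 0 0; -0.07 0 0.003 0 0 0; -0.078 0 0.003 0 0 0; -0.086 0 0.003 0 0 0; -0.094 0 0.003 0 0 0; -0.102 0 0.003 0 0 0; -0.11 0 0.003 0 0 0; -0.118 0 0.003 0 0 0; -0.126 0 0.003 0 0 0; -0.134 0 0.003 0 0 0; -0.142 0 0.003 0 0 0; -0.15 0 0.003 0 0 0; -0.156 0 0.003 0 0 0; -0.158 0 0.003 0 0 0' -
python3 -c "
from h import *
rows((-4,-60,187))"
```

```text
time_s: 8.32
ee_pos: [496.3, -22.5, 186.2]
ee_rot: [179.9, 0.2, 161.6]
force: [-2.9, 1.6, -1.3]
gripper_width: 0.6
t 8.3167 TCP in fixture [ -5.1 -59.7 186.2] yaw 161.64 F [-2.9  1.6 -1.3] w 0.6
(-4, -60, 187) [-0.0022 -0.0005 -0.0017] ; rot [0.0013 0.0017 0.0007]
```

```bash
python3 -m jog '0.02 0 0 0 0 0; 0.06 0 -0.01 0 0 0; 0.06 0 -0.08 0 0 0; 0.04 0.01 -0.15 0 0 0; 0 0.05 -0.2 0 0 0; -0.06 0.09 -0.2 0 0 0; -0.12 0.13 -0.2 0 0 0; -0.18 0.17 -0.2 0 0 0; -0.23 0.204 -0.2 0 0 0; -0.265 0.204 -0.18 0 0 0; -0.265 0.204 -0.13 0 0 0; -0.265 0.204 -0.08 0 0 0; -0.265 0.204 -0.05 0 0 0; -0.265 0.204 -0.042 0 0 0; -0.265 0.204 -0.042 0 0 0; -0.265 0.204 -0.042 0 0 0; -0.265 0.204 -0.042 0 0 0' -
python3 -c "
from h import *
rows((55,42,207))
overlay(F,'pics/ov6.png',.7,1.31)"
```

```text
time_s: 9.73
ee_pos: [655.0, 32.6, 209.7]
ee_rot: [179.8, 0.4, 161.6]
force: [-0.4, -1.0, -0.2]
gripper_width: 0.6
t 9.7333 TCP in fixture [128.1  42.7 209.7] yaw 161.65 F [-0.4 -1.  -0.2] w 0.6
(55, 42, 207) [ 0.1462 -0.0012  0.0045] ; rot [0.002  0.0041 0.0007]
```

View pics/ov6.png

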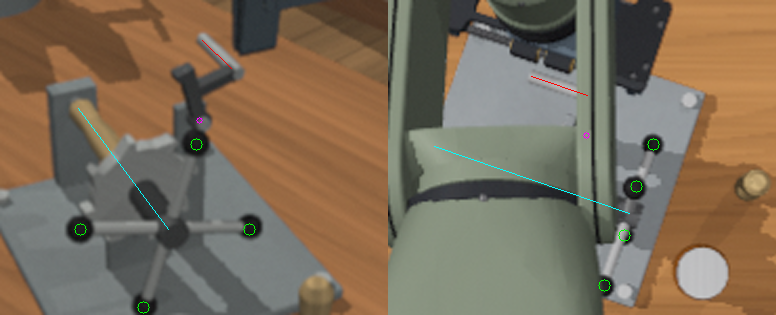

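The wheel sits on the 0.70 rad overlay: the top knob at (196,144) matches. Pawl is still thrown back. Next I tip it forward.

```bash
python3 -m jog '0.012 0 0.002 0 0 0; 0.022 0 0.004 0 0 0; 0.03 0 0.004 0 0 0; 0.038 0 0.004 0 0 0; 0.046 0 0.004 0 0 0; 0.054 0 0.004 0 0 0; 0.062 0 0.004 0 0 0; 0.07 0 0.004 0 0 0; 0.078 0 0.004 0 0 0; 0.086 0 0.004 0 0 0; 0.094 0 0.004 0 0 0; 0.1 0 0.004 0 0 0; 0.1 0 0.004 0 0 0; 0.08 0 0.004 0 0 0; 0.05 0 0 0 0 0; 0.04 0 -0.06 0 0 0; 0.04 0 -0.14 0 0 0; 0.04 0 -0.2 0 0 0; 0.04 0 -0.2 0 0 0' -
python3 -c "
from h import *
rows((55,42,207))
overlay(F,'pics/ov7.png',.7,0)"
```

```text
time_s: 11.42
ee_pos: [638.8, 38.5, 316.9]
ee_rot: [179.5, 1.1, 161.6]
force: [0.9, -0.4, 0.2]
gripper_width: 0.2
t 11.4167 TCP in fixture [110.9  43.1 316.9] yaw 161.62 F [ 0.9 -0.4  0.2] w 0.2
(55, 42, 207) [ 0.116  -0.0039  0.2176] ; rot [0.0051 0.0123 0.0005]
```

View pics/ov7.png

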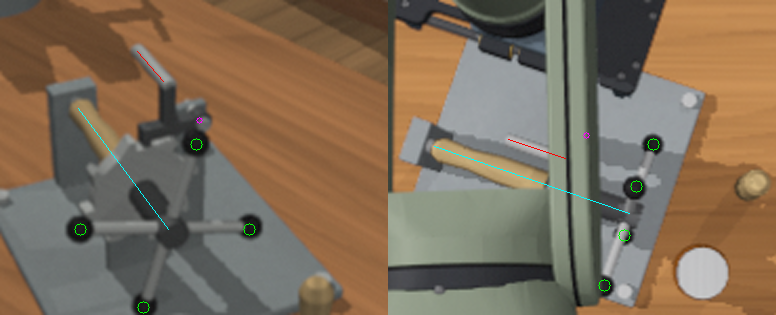

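Pin appears back at its seated place ((137,48)–(172,83) as at the start). To check numerically, I compare it with the starting side picture.

Run:
```python
from h import *
a=cv2.cvtColor(cv2.imread('pics/side0.png'),cv2.COLOR_BGR2GRAY);b=cv2.cvtColor(grab_frame('side'),cv2.COLOR_RGB2GRAY)
t=a[120:158,252:280]
m=cv2.matchTemplate(cv2.resize(b[110:168,242:290],None,fx=8,fy=8,interpolation=2),cv2.resize(t,None,fx=8,fy=8,interpolation=2),5)
_,v,_,l=cv2.minMaxLoc(m);print('shift px',(l[0]/8-10,l[1]/8-10),v,'meandiff',np.abs(a[120:158,252:280].astype(int)-b[120:158,252:280]).mean())
g=lambda q:(55+50*np.cos(q),42,159+50*np.sin(q));q0=np.arctan2(41,-29)
print('px per .08',proj('side',f2w(F,g(q0-.08)))-proj('side',f2w(F,g(q0))))
for q in('jar','blank','brush'):print(q,tip_of(q,'side')[:1])
```

```text
shift px (0.0, 0.0) 0.9981613159179688 meandiff 0.9407894736842105
px per .08 [[ 1.75790665 -1.49106235]]
jar [{'location': [273.6, 296.7], 'confidence': 0.79}]
blank [{'location': [332.8, 284.3], 'confidence': 0.86}]
brush [{'location': [173.9, 253.8], 'confidence': 0.65}]
```

Zero pin shift, so the pawl is fully seated. The wheel is at about 0.70, and the robot is clear.

```bash
python3 -c "
from workcell import *
print(job_done(),state()['time_s'])"
```

```text
the job is handed in; nothing more can be done
the job is handed in; nothing more can be done
```

I threw the pawl back by its pin, pushed the top knob so the wheel turned back one notch, and tipped the pawl forward into that notch. All of it was done with closed fingers, and I handed the job in at about 11.6 s; no verdict was reported.

- **Wheel:** the knobs match the overlay drawn at 0.70 rad. The allowed range is 0.52 to 0.88.
- **Pawl:** the pin shows 0.0 px shift from its seated position in the starting picture. The 0.08 rad tolerance would be about 2.3 px.
- **Forces and clearance:** the wrist force read at the end of each move was at most about 3.5 N; peaks within moves were not recorded. The gripper ended about 110 mm above its pushing height, touching nothing.
- **Jar, spare handle, brush:** the side-camera network put them within about 1 to 4 px of where it found them at the start. That is within its usual scatter, and none were touched.

My first fixture fit, from the network points alone, was off by up to 5 px. I redid it using the knobs. The inner pin end still disagreed by about 4 to 8 px, most likely because I picked the rod's root there; this did not affect the moves.

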